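# Open the safety-capped stain remover at the drip tray

## Robot

A 7-joint arm with a two-finger parallel gripper is mounted at the origin on a cart in front of the work surface, level with it; the furniture and walls round the work are solid. World frame = base frame: x ahead of the robot, y to its left, z up, the work surface at z = 0. Lengths are in m, angles in rad, forces in N, time in s.
With the tool pointing down it reaches from about 0.4 to 0.85 m from the base axis. Payload 6.9 kg.
Tool frame: the origin (TCP) lies midway between the tips of the shut fingers; the grasp point (between the pads) lies 19 mm behind it (grip_point_offset is the distance from the TCP to the grasp point, in m); z points along the fingers, y is the line along which they close (so a half turn about z gives the same grasp; the last joint's range is limited). The gripper opens to 85 mm and grips with 20 to 120 N. Pads are 22 mm wide; open, the fingers measure 114 mm over their backs; the gripper's body (76 mm by 85 mm) begins 54 mm behind the grasp point. The pads swing forward as they close: fully open they stand 13 mm farther back than shut.
Start: joints at [1.304, 0.507, -0.238, 1.5, 0.126, 1.149, -0.155], TCP at [0.228, -0.582, 0.231] pointing down, gripper open.
Joint ranges: [-3.08, 3.08], [-0.24, 2.05], [-1.43, 1.35], [0, 2.5], [-1.52, 4.66], [0.17, 1.96], [-2.89, 2.89]. Speed limits (rad/s): [2.39, 2.39, 3.14, 3.14, 3.14, 3.14, 3.14].

## Interface

Orientations are given as a unit quaternion [x, y, z, w].
In Python, from cell import * gives the robot as it stands.
- The arm moves only by the tool apply_moves, never from a script. Its argument "targets" is a list that holds one entry, the list of rows, each a list of 7 numbers: the shift along the tool's x, y, z in mm, then the turn, a rotation vector about the tool's x, y, z in units of 6 degrees (1.0 is 6 degrees), then the closure, from 0 (fully open) to 1 (shut). A call has 1 to 5 rows; each row shifts and turns the commanded pose from where the row before left it, along the tool's axes as they then stand; what a row does not reach is not made up. A row lasts 1/12 s, in which the tool goes at most 41.7 mm and 7.16 degrees, less where a joint would pass 70% of its speed; a pose out of reach is approached as far as the arm can. A call is refused whole if a number of a shift passes 41.7 or a number of a turn 1, either way. A call with a gripper value outside its range is refused whole. The fingers move at their own pace and stop on an object; "squeeze" is the grip in N (left out, the last holds). Time passes only in rows, so rows that do not move let the fingers close. It gives the time, the measured TCP pose, the force, the opening and the grip force at its end, in the units of the state.
- read_state(): the state, without advancing time (a new reading comes with each control period).
- capture(name): name is "side" or "top" or "wrist"; returns the picture (400x640x3 uint8, red, green, blue); there is no depth.
- get_calibration(name): a dict with "mtx" (3x3 intrinsics, pixels), "rvec" (rotation vector, rad) and "tvec" (3), from world to camera coordinates, as OpenCV has them. Camera axes: x right, y down, z forward; pixel columns grow to the right and rows downward; lengths in m; the calibration is good to about 2 mm. The wrist camera is an equidistant fisheye: a pixel r from the principal point sees the ray r / f radians off the axis. A picture is of the moment at which its call begins: read the wrist's pose just before it. get_calibration takes no time and is no camera call; for the wrist camera it gives the pose at the moment of the call.
- sign_off(): hands the job in; it is judged then, once.
The state is a dict: "time_s": time; "q": joint angles; "qd": joint speeds; "joint_torque": joint torques, N m; "tcp_pos": TCP position; "tool_rot": TCP orientation; "ft_force": force on the tool from outside, world axes, zero at the start; "wrist_torque": the same for the moment, N m; "gripper_width": finger opening in m; "grasp_force": force on a finger pad.
Only numpy, scipy, OpenCV 4.12 (cv2) and the standard library are available. Lean on these libraries where they do the work, as an engineer would, in place of code of your own. Each camera call takes 0.05 s, during which the arm holds its last target. There are 200 camera calls.

## Task

Stand the white square bottle with the red safety cap fully down in the square socket of the grey drip tray, so that it cannot turn. Then open it: press the cap down against its spring, turn it anticlockwise while it is pressed until it is free, lift it straight off, and finish while still holding the cap level in the gripper, about 10 cm straight above the open bottle, which stays in its socket. Do not tip the bottle over, and leave the brush, the green bottle and the soap pump where they are.

Things in the scene. Friction and masses are not known exactly. Their poses are not given: they have to be found in the camera images.
- bottle: White square plastic bottle with an orange label, standing on the table. Body 56 x 56 mm with rounded corners, 84 mm high, then a shoulder to 97 mm and a round neck; 0.3 to 0.5 kg. Origin: centre of its underside; z up, x and y square to its sides. It may be lifted by its closed cap.
- cap: Red round ribbed safety cap on the bottle's neck, 44 mm wide, 26 mm high, white arrows on its top. Origin: centre of its underside, 108 mm above the bottle's base when closed; z up, x in line with the bottle's x when closed. Lugs inside hook behind teeth on the neck: it can be neither turned (more than 4 degrees) nor pulled off until it is pressed down by more than 3 mm.
- liner (a joint): How far the cap is pressed down, in m: 0 when closed, 0.0065 at its stop; a sprung disc inside the cap (about -0.001 when the cap is off). The spring pushes back with 5 N at first and 11.5 N at the stop. It rises by itself when let go, so it must be kept pressed while turning.
- mouth (a point): Centre of the rim of the bottle's neck, 120.5 mm above its base, axes those of the bottle; the neck is 29 mm wide, 37 mm over its teeth. Kept pressed, the cap is turned anticlockwise seen from above, relative to the bottle: it is free to lift from 42 degrees on, and at 80 degrees it meets a stop, so about 60 degrees is right.
- drip_tray: Dark grey plastic drip tray, 170 mm (x) by 155 mm (y), rim 18 mm high, stuck to the table by suction feet; it does not move. Origin: centre of its underside. On its -y half the square socket, on its +y half a wooden brush.
- socket (a point): Centre of the floor of the tray's square socket (8 mm above the table), axes those of the tray. The socket is 61 x 61 mm inside, its walls stand to 34 mm above this point and then flare outward to a mouth about 74 mm wide, 44 mm above this point. The bottle fits in any of the four square orientations, with 2.5 mm play a side and up to 7 degrees of play in turning.
- brush: Wooden scrub brush, 152 x 56 x 46 mm, lying loose on the drip tray beside the socket. Leave it there.
- green_bottle: Green bottle with a white cap, 58 x 47 mm, 186 mm high, standing loose at the back left. Origin: centre of its underside. Leave it alone.
- soap_pump: Clear soap bottle with a white pump, 72 x 56 mm, 182 mm high, standing loose at the back left. Origin: centre of its underside. Leave it alone.
Mind the look-alikes: they are no part of the job. Of the things that look like the cap, the smallest one is meant. Leave any pink look-alike of the bottle alone.

How it is judged:
By the outcome, as a careful person would: the job done as asked, in the order asked, and still so for the second after the job is handed in, while the arm keeps its last pose, push and grip.
It also fails if it takes over 48 s, if anything falls off the work surface, if the arm or the gripper's body presses on something with over 40 N, if the wrist force passes 120 N, or if a joint passes its speed limit or range.

## Working session

There is one attempt and no reset: what is moved stays moved. The work goes in short steps, Python scripts to look and compute and a tool call to move; the robot and the scene stay as the last step left them, time stands still between calls to the robot, and variables do not carry over. Pictures are saved under pics/ and viewed, at most 10 in all, crops included, and the job is handed in when it is done.

Besides the shell and the picture viewer there is one more tool, called as a command line: name --argument value ..., lists and objects as JSON in quotes. apply_moves: Moves the arm, as the interface text tells. Its arguments: {"type":"object","properties":{"targets":{"type":"array","items":{"type":"array","items":{"type":"array","items":{"type":"number"}}}},"squeeze":{"type":"number"}},"required":["targets"]}

```bash
mkdir -p pics && python3 - <<'E'
from cell import *
import cv2,numpy as np
for n in("side","top"):
    cv2.imwrite(f"pics/{n}0.png",cv2.cvtColor(capture(n),cv2.COLOR_RGB2BGR))
    c=get_calibration(n);print(n,c)
s=read_state();print(s['time_s'],s['tcp_pos'],s['tool_rot'],s['gripper_width'],s['ft_force'])
a=cv2.imread("pics/side0.png");b=cv2.imread("pics/top0.png")
E
```

```text
side {'mtx': array([[514.48386704,   0.        , 317.68036636],
       [  0.        , 514.48386704, 194.67638544],
       [  0.        ,   0.        ,   1.        ]]), 'rvec': array([ 1.39620723, -1.64226695,  1.06699379]), 'tvec': array([0.13652563, 0.29918228, 1.19486321])}
top {'mtx': array([[421.42980057,   0.        , 318.32337827],
       [  0.        , 421.42980057, 199.43892269],
       [  0.        ,   0.        ,   1.        ]]), 'rvec': array([ 2.1277841 , -2.14396582,  0.18039033]), 'tvec': array([0.08722913, 0.52303215, 1.26941601])}
0.1 [ 0.22742927 -0.58166605  0.23048269] [ 9.82675817e-01  1.85330932e-01 -1.58237393e-04 -8.12497024e-04] 0.08546976891806429 [-0.37386447  0.04102102 -0.38038723]
```

View pics/top0.png

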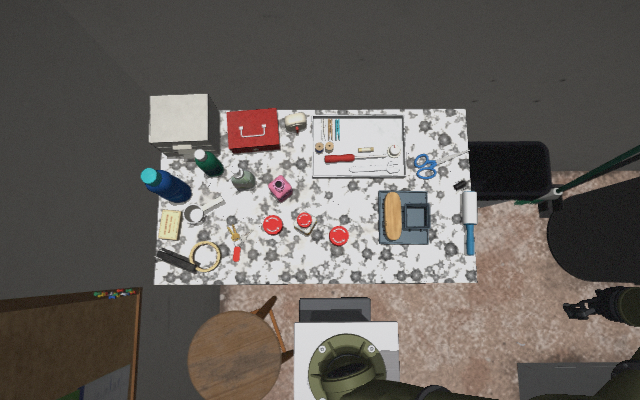

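View pics/side0.png

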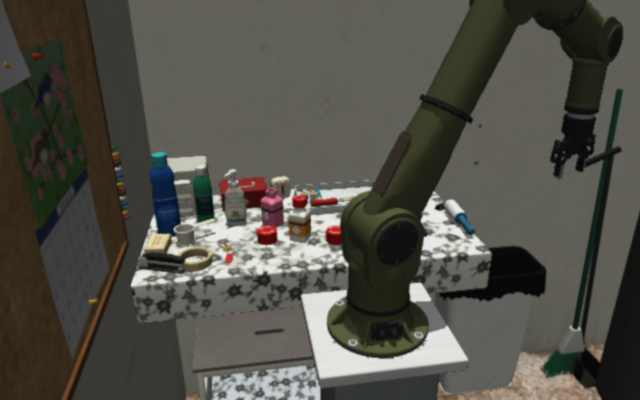

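The top view shows the white bottle with its red cap at about (304,222). Loose red caps lie at (272,225) and (339,236), with the pink look-alike at (280,187). The tray is at (403,218), with its socket at about (416,216). I'll crop and measure these.

```bash
cat > h.py <<'E'
from cell import *
import cv2,numpy as np
from scipy.spatial.transform import Rotation as R
def cam(n):
    c=get_calibration(n);return np.array(c['mtx']),R.from_rotvec(np.ravel(c['rvec'])).as_matrix(),np.ravel(c['tvec'])
def px2w(n,uv,z,C=None):
    K,Rm,t=C or cam(n)
    uv=np.atleast_2d(uv).astype(float)
    if n=="wrist":
        d=(uv-K[:2,2])/K[0,0];r=np.linalg.norm(d,axis=1,keepdims=True)
        ray=np.hstack([d/np.maximum(r,1e-9)*np.sin(r),np.cos(r)])
    else: ray=np.hstack([(uv-K[:2,2])/K[0,0],np.ones((len(uv),1))])
    o=-Rm.T@t;w=ray@Rm
    return o+w*((z-o[2])/w[:,2])[:,None]
E
python3 - <<'E'
from h import *
im=cv2.imread("pics/top0.png")
b=im[190:255,255:355];t=im[180:255,365:440]
out=np.zeros((600,800,3),np.uint8)
b=cv2.resize(im[170:250,255:355],(400,320),interpolation=cv2.INTER_CUBIC);t=cv2.resize(im[182:252,368:438],(400,400),interpolation=cv2.INTER_CUBIC)
out[:320,:400]=b;out[:400,400:]=t
cv2.imwrite("pics/c1.png",out)
hsv=cv2.cvtColor(im,cv2.COLOR_BGR2HSV)
m=(((hsv[...,0]<6)|(hsv[...,0]>174))&(hsv[...,1]>150)&(hsv[...,2]>100)).astype(np.uint8)
n,l,st,ce=cv2.connectedComponentsWithStats(m)
for i in range(1,n):
    if st[i,4]>60: print(st[i],ce[i],px2w("top",ce[i],.13)[0].round(4),px2w("top",ce[i],.03)[0].round(4))
print(px2w("top",[[416,216],[403,218]],.05).round(3))
E
```

```text
[ 227  108   52   41 1701] [252.47560259 127.59729571] [0.7285 0.2788 0.13  ] [0.7635 0.2947 0.03  ]
[325 154  29   8 179] [338.94972067 157.77653631] [0.6336 0.0216 0.13  ] [0.6607 0.0162 0.03  ]
[297 213  14  15 123] [303.91056911 219.80487805] [0.4499 0.1256 0.13  ] [0.4618 0.1287 0.03  ]
[263 215  19  19 226] [272.33185841 224.56637168] [0.4368 0.2164 0.13  ] [0.4476 0.2271 0.03  ]
[329 226  19  20 230] [338.04782609 235.57826087] [0.4037 0.0278 0.13  ] [0.4118 0.0229 0.03  ]
[233 247   7  15  79] [236.05063291 253.58227848] [0.3547 0.3188 0.13  ] [0.3587 0.3379 0.03  ]
[[ 0.469 -0.217  0.05 ]
 [ 0.463 -0.177  0.05 ]]
```

View pics/c1.png

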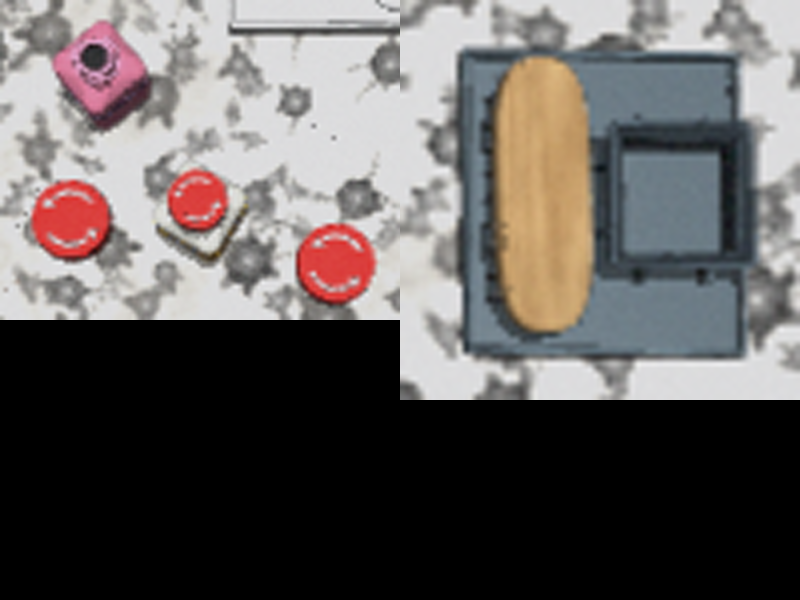

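apply_moves --targets '[[[28,-21,-8,0,0,0,0],[28,-21,-8,0,0,0,0],[28,-21,-8,0,0,0,0],[28,-21,-8,0,0,0,0],[28,-21,-8,0,0,0,0]]]'

```text
time_s: 0.52
tcp_pos: [0.3201, -0.4316, 0.2713]
tool_rot: [0.983, 0.185, -0.0, -0.0]
ft_force: [1.2, -0.4, 0.0]
gripper_width: 0.0856
grasp_force: 0.0
```

apply_moves --targets '[[[28,-21,-8,0,0,0,0],[28,-21,-8,0,0,0,0],[28,-21,-8,0,0,0,0],[28,-21,-8,0,0,0,0],[28,-21,-8,0,0,0,0]]]'

```text
time_s: 0.93
tcp_pos: [0.4122, -0.2828, 0.3115]
tool_rot: [0.983, 0.185, -0.0, -0.0]
ft_force: [1.0, -0.3, -0.0]
gripper_width: 0.0851
grasp_force: 0.0
```

apply_moves --targets '[[[28,-21,0,0,0,0,0],[28,-21,0,0,0,0,0],[0,0,0,0,0,0,0]]]'

```text
time_s: 1.18
tcp_pos: [0.4524, -0.2175, 0.3116]
tool_rot: [0.982, 0.19, 0.002, -0.001]
ft_force: [-0.8, 0.7, -0.1]
gripper_width: 0.0851
grasp_force: 0.0
```

```bash
python3 - <<'E'
from h import *
import pickle
C=cam("wrist");im=cv2.cvtColor(capture("wrist"),cv2.COLOR_RGB2BGR)
cv2.imwrite("pics/w1.png",im);pickle.dump(C,open("w1.pkl","wb"))
s=read_state();print(s['time_s'],s['tcp_pos'],np.round(s['q'],2)); print(C[0],(-C[1].T@C[2]).round(4))
E
```

```text
1.2333 [ 0.45056779 -0.22098797  0.31131932] [ 0.7   0.26 -0.39  1.67  0.1   1.22 -0.9 ]
[[309.70691629   0.         318.94042775]
 [  0.         309.70691629 201.76200323]
 [  0.           0.           1.        ]] [ 0.5244 -0.1879  0.4552]
```

View pics/w1.png

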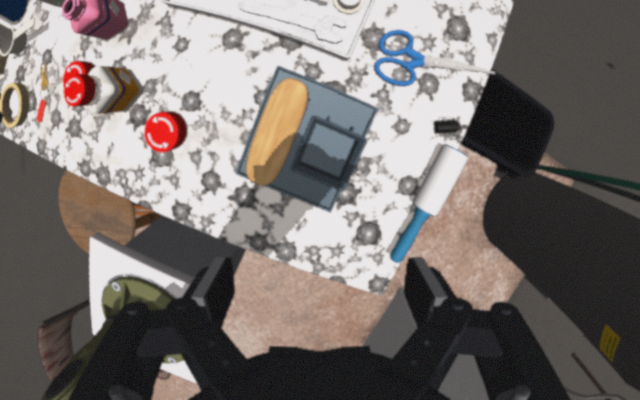

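The wrist view shows the tray with rim corners near (281,68), (376,105), (333,210) and (240,170), and the socket at about (328,150). The bottle is at (100,90). I'll fit the tray from its mask in both views.

```bash
cat >> h.py <<'E'
def w2px(n,P,C):
    K,Rm,t=C;p=np.atleast_2d(P)@Rm.T+t
    if n=="wrist":
        r=np.linalg.norm(p[:,:2],axis=1,keepdims=True);th=np.arctan2(r,p[:,2:]);return K[:2,2]+K[0,0]*th*p[:,:2]/np.maximum(r,1e-9)
    return K[:2,2]+K[0,0]*p[:,:2]/p[:,2:]
def rect(x,y,a,w,d,z):
    c,s=np.cos(a),np.sin(a);q=np.array([[-1,-1],[1,-1],[1,1],[-1,1]])*[w/2,d/2]
    return np.column_stack([q@np.array([[c,s],[-s,c]])+[x,y],np.full(4,z)])
E
cat > tray.py <<'E'
from h import *
import pickle
from scipy.optimize import minimize
V=[("wrist","pics/w1.png",pickle.load(open("w1.pkl","rb")),(225,55,160,170)),("top","pics/top0.png",cam("top"),(370,182,68,70))]
S=4;D=[]
for n,f,C,(x,y,w,h) in V:
    im=cv2.imread(f)[y:y+h,x:x+w];im=cv2.resize(im,None,fx=S,fy=S,interpolation=cv2.INTER_CUBIC)
    hs=cv2.cvtColor(im,cv2.COLOR_BGR2HSV)
    m=((hs[...,0]>90)&(hs[...,0]<125)&(hs[...,1]>40)&(hs[...,2]<170)).astype(np.uint8)
    m=cv2.morphologyEx(m,cv2.MORPH_OPEN,np.ones((9,9)))
    k,l,st,_=cv2.connectedComponentsWithStats(m);b=1+np.argmax(st[1:,4]);cs,_=cv2.findContours((l==b).astype(np.uint8),0,1)
    hull=cv2.convexHull(np.vstack(cs));M=cv2.fillPoly(np.zeros(m.shape,np.uint8),[hull],1);D.append((n,C,np.array([x,y]),M,im,m))
def model(n,C,o,p):
    P=np.vstack([rect(*p,.170,.155,.018),rect(*p,.170,.155,0)])
    x,y,a=p;sc=np.array([np.cos(a)*SX-np.sin(a)*SY,np.sin(a)*SX+np.cos(a)*SY])+[x,y]
    return ((w2px(n,P,C)-o+.5)*S-.5),sc
SX,SY=0,-.038
def cost(p,sel=D):
    c=0
    for n,C,o,M,im,m in sel:
        q,_=model(n,C,o,p);A=cv2.fillPoly(np.zeros(M.shape,np.uint8),[cv2.convexHull((q*16).astype(np.int32))],1,shift=4)
        c+=1-(A&M).sum()/(A|M).sum()
    return c
for sel in(D,D[:1],D[1:]):
    r=minimize(cost,[.463,-.177,0],args=(sel,),method="Nelder-Mead",options=dict(initial_simplex=[[.463,-.177,0],[.473,-.177,0],[.463,-.167,0],[.463,-.177,.1]],xatol=1e-5,fatol=1e-6));print(r.x.round(4),r.fun)
    if sel is D: p=r.x
# overlay
n,C,o,M,im,m=D[0]
q,sc=model(n,C,o,p);cv2.polylines(im,[q[:4].round().astype(int)],1,(0,0,255),1)
for w,z,col in((.061,.008,(0,255,0)),(.074,.052,(0,255,255))):
    cv2.polylines(im,[(((w2px(n,rect(*sc,p[2],w,w,z),C)-o+.5)*S-.5)).round().astype(int)],1,col,1)
im2=D[1][4];n,C,o=D[1][:3]
for w,z,col in((.061,.008,(0,255,0)),(.074,.052,(0,255,255))):
    cv2.polylines(im2,[(((w2px(n,rect(*sc,p[2],w,w,z),C)-o+.5)*S-.5)).round().astype(int)],1,col,1)
im=cv2.resize(im[:600,:],(500,int(500*min(600,im.shape[0])/im.shape[1])));out=np.zeros((600,800,3),np.uint8);out[:im.shape[0],:500]=im;out[:280,510:782]=im2
cv2.imwrite("pics/tray.png",out)
E
python3 tray.py
```

```text
[ 0.4706 -0.1896 -0.0432] 0.611835491897727
[ 0.4714 -0.2491 -0.0328] 0.3640977345262387
[ 0.471  -0.1891 -0.0375] 0.1566184598378777
```

View pics/tray.png

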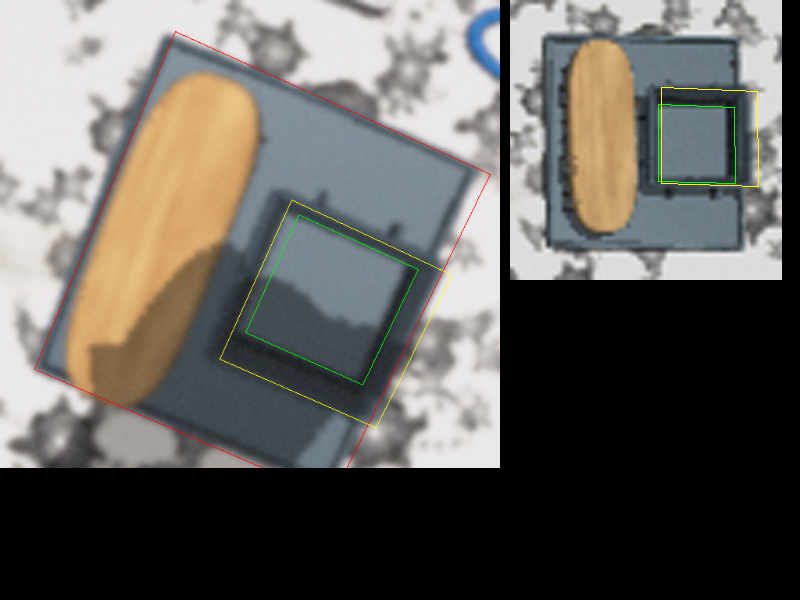

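The mask fit is skewed by shadow, so I'll use hand-read corners instead. In wrist pixels the rim is (278.8,66.8), (378,109.4) and (236.2,170.8). The visible socket floor corners in the crop are (297,215), (407,262) and (358,372).

```bash
python3 - <<'E'
from h import *
import pickle
C=pickle.load(open("w1.pkl","rb"));cv=lambda L:np.array(L)/3.125+[225,55]
ct=lambda L:(np.array(L)-[510,0])/4.+[370,182]
def show(t,P):
    print(t,P[:,:2].round(4).tolist()); 
    for i in range(len(P)-1):
        d=P[i+1]-P[i];print("   len %.4f ang %.1f"%(np.hypot(*d[:2]),np.degrees(np.arctan2(d[1],d[0]))))
show("wrist rim BL,TL,TR,BR",px2w("wrist",np.vstack([cv([[35,362],[168,37],[478,170]]),[[333,210]]]),.018,C))
show("top rim BL TL TR BR",px2w("top",ct([[547,247],[545,37],[738,37],[743,246]]),.018))
show("wrist floor BL TL TR BR",px2w("wrist",cv([[245,330],[297,215],[407,262],[358,372]]),.008,C))
show("top floor",px2w("top",ct([[661,183],[661,108],[724,108],[727,182]]),.008))
# refined local crop of socket, contrast enhanced
im=cv2.imread("pics/w1.png")[95:200,285:385];im=cv2.resize(im,None,fx=5.7,fy=5.7,interpolation=cv2.INTER_CUBIC)
im=np.clip(255*(im/255.)**.5,0,255).astype(np.uint8)
cv2.imwrite("pics/sock.png",im)
E
```

```text
wrist rim BL,TL,TR,BR [[0.3925, -0.1083], [0.555, -0.1145], [0.5513, -0.2655], [0.3895, -0.2639]]
   len 0.1627 ang -2.2
   len 0.1511 ang -91.4
   len 0.1618 ang 179.4
top rim BL TL TR BR [[0.3863, -0.106], [0.553, -0.1096], [0.5518, -0.2635], [0.3859, -0.2591]]
   len 0.1668 ang -1.3
   len 0.1539 ang -90.4
   len 0.1660 ang 178.5
wrist floor BL TL TR BR [[0.4409, -0.1959], [0.5, -0.1984], [0.4991, -0.2537], [0.4421, -0.2529]]
   len 0.0591 ang -2.4
   len 0.0553 ang -90.9
   len 0.0571 ang 179.2
top floor [[0.4366, -0.1993], [0.4966, -0.2018], [0.4962, -0.2521], [0.437, -0.2516]]
   len 0.0600 ang -2.5
   len 0.0503 ang -90.4
   len 0.0592 ang 179.5
```

View pics/sock.png

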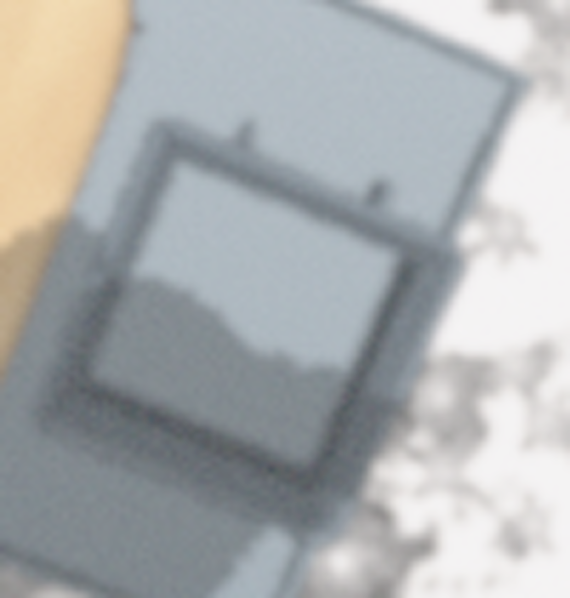

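The socket's mouth corners are at about (160,120), (462,250), (315,525) and (40,415). Its floor corners are at about (178,163), (402,252), (312,468) and (92,380).

```bash
python3 - <<'E'
from h import *
import pickle
C=pickle.load(open("w1.pkl","rb"));cv=lambda L:np.array(L)/5.7+[285,95]
for L,z in(([[160,120],[462,250],[315,525],[40,415]],.052),([[178,163],[402,252],[312,468],[92,380]],.008)):
    P=px2w("wrist",cv(L),z,C)[:,:2];print(P.round(4).tolist(),P.mean(0).round(4),np.linalg.norm(np.roll(P,-1,0)-P,axis=1).round(4))
    d=[P[0]-P[3],P[1]-P[2]];print([np.degrees(np.arctan2(v[1],v[0])).round(1) for v in d])
# bottle cap top in wrist+top for triangulation check
for n,f,CC,(x0,y0,x1,y1) in(("wrist","pics/w1.png",C,(55,50,130,115)),("top","pics/top0.png",cam("top"),(290,205,320,240))):
    im=cv2.imread(f)[y0:y1,x0:x1];h=cv2.cvtColor(im,cv2.COLOR_BGR2HSV)
    m=((h[...,0]<6)|(h[...,0]>174))&(h[...,1]>150)&(h[...,2]>100);v,u=np.where(m);print(n,px2w(n,[[u.mean()+x0,v.mean()+y0]],.13,CC).round(4))
E
```

```text
[[0.5084, -0.1853], [0.5072, -0.2604], [0.4339, -0.2544], [0.4344, -0.1846]] [ 0.471  -0.2212] [0.0752 0.0736 0.0698 0.074 ]
[np.float64(-0.5), np.float64(-4.7)]
[[0.4982, -0.1932], [0.4988, -0.2543], [0.4379, -0.255], [0.4382, -0.1934]] [ 0.4683 -0.224 ] [0.0611 0.0609 0.0615 0.06  ]
[np.float64(0.2), np.float64(0.6)]
wrist [[0.4587 0.1263 0.13  ]]
top [[0.4499 0.1256 0.13  ]]
```

apply_moves --targets '[[[10.5,-36,0,0,0,0,0],[10.5,-36,0,0,0,0,0],[10.5,-36,0,0,0,0,0],[10.5,-36,0,0,0,0,0],[10.5,-36,0,0,0,0,0]]]'

```text
time_s: 1.65
tcp_pos: [0.4313, -0.0378, 0.3111]
tool_rot: [0.983, 0.184, -0.0, 0.0]
ft_force: [1.0, 0.8, -0.9]
gripper_width: 0.0852
grasp_force: 0.0
```

apply_moves --targets '[[[10.5,-36,0,0,0,0,0],[10.5,-36,0,0,0,0,0],[10.5,-36,0,0,0,0,0],[10.5,-36,0,0,0,0,0],[0,0,0,0,0,0,0]]]'

```text
time_s: 2.07
tcp_pos: [0.4174, 0.1177, 0.3117]
tool_rot: [0.982, 0.189, 0.001, -0.002]
ft_force: [0.0, 0.3, -0.5]
gripper_width: 0.0855
grasp_force: 0.0
```

```bash
python3 - <<'E'
from h import *
import pickle
C=cam("wrist");im=cv2.cvtColor(capture("wrist"),cv2.COLOR_RGB2BGR)
cv2.imwrite("pics/w2.png",im);pickle.dump(C,open("w2.pkl","wb"))
s=read_state();print(s['time_s'],s['tcp_pos'],s['tool_rot'],np.round(s['q'],2)); print((-C[1].T@C[2]).round(4))
p=w2px("wrist",[[.455,.126,.13]],C)[0];print(p)
x,y=(p-50).astype(int).clip(0);c=im[y:y+105,x:x+105];print(x,y)
cv2.imwrite("pics/w2c.png",cv2.resize(c,None,fx=5.7,fy=5.7,interpolation=cv2.INTER_CUBIC))
h=cv2.cvtColor(c,cv2.COLOR_BGR2HSV);m=((h[...,0]<6)|(h[...,0]>174))&(h[...,1]>150)&(h[...,2]>80)
k,l,st,ce=cv2.connectedComponentsWithStats(m.astype(np.uint8))
for i in range(1,k):
    if st[i,4]>50: print(st[i],px2w("wrist",[ce[i]+[x,y]],.132,C))
E
```

```text
2.1167 [0.41807762 0.11409559 0.31139341] [ 9.82103320e-01  1.88342189e-01  1.42100673e-04 -5.17320236e-04] [ 0.2   0.16 -0.62  1.82  0.1   1.19 -1.64]
[0.4897 0.1472 0.4551]
[326.21046558 142.91614392]
276 92
[ 31  36  39  40 941] [[0.45073801 0.12406191 0.132     ]]
[ 84  77  21  28 433] [[0.43272708 0.06424147 0.132     ]]
```

View pics/w2c.png

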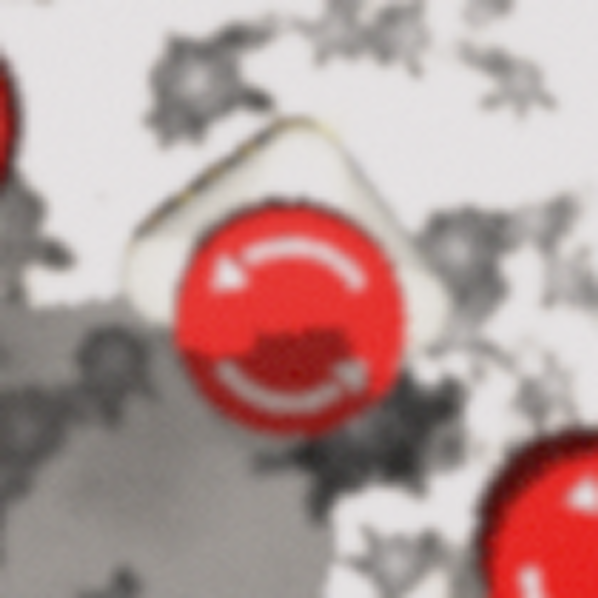

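The cap top's centre is near crop (290,320). The body edges run (150,215)-(265,130) on the upper left and (330,140)-(420,250) on the upper right.

```bash
python3 - <<'E'
from h import *
import pickle
C=pickle.load(open("w2.pkl","rb"));cv=lambda L:np.array(L)/5.7+[276,92]
P=px2w("wrist",cv([[290,320],[177,320],[404,320],[290,205],[290,436]]),.134,C);print(P.round(4),np.linalg.norm(P[1]-P[2]),np.linalg.norm(P[3]-P[4]))
for z in(.084,.05):
  Q=px2w("wrist",cv([[150,215],[265,130],[330,140],[420,250],[127,255],[445,315],[300,118]]),z,C)[:,:2]
  for i in(0,2):
    d=Q[i+1]-Q[i];nrm=np.array([-d[1],d[0]])/np.hypot(*d);print(z,np.degrees(np.arctan2(d[1],d[0])),"dist cap axis",nrm@(P[0,:2]-Q[i]))
E
```

```text
[[0.4506 0.1235 0.134 ]
 [0.4429 0.1427 0.134 ]
 [0.4585 0.1042 0.134 ]
 [0.4702 0.1315 0.134 ]
 [0.4304 0.1153 0.134 ]] 0.04156844761100489 0.042926808470381175
0.084 -31.55373248789688 dist cap axis -0.029189760301966072
0.084 -118.47620937999947 dist cap axis -0.027098037522441578
0.05 -31.553732487896863 dist cap axis -0.02814204019613043
0.05 -118.47620937999947 dist cap axis -0.027460335493776484
```

apply_moves --targets '[[[17,1.5,20,0,0,0,0],[17,1.5,30,0,0,0,0],[0,0,40,0,0,0,0],[0,0,40,0,0,0,0],[0,0,30,0,0,0,0]]]'

```text
time_s: 2.53
tcp_pos: [0.4509, 0.1182, 0.1483]
tool_rot: [0.983, 0.184, -0.001, 0.0]
ft_force: [0.3, -0.6, -0.7]
gripper_width: 0.0853
grasp_force: 0.0
```

apply_moves --targets '[[[0,0,10,0,0,0,0],[0,0,0,0,0,0,0],[0,0,0,0,0,0,0]]]'

```text
time_s: 2.78
tcp_pos: [0.4521, 0.1201, 0.1419]
tool_rot: [0.983, 0.185, -0.0, 0.0]
ft_force: [1.3, 0.9, 0.8]
gripper_width: 0.0856
grasp_force: 0.0
```

```bash
python3 - <<'E'
from h import *
import pickle
C=cam("wrist");im=cv2.cvtColor(capture("wrist"),cv2.COLOR_RGB2BGR)
cv2.imwrite("pics/w3.png",im)
s=read_state();print(s['time_s'],s['tcp_pos'],s['tool_rot'],s['gripper_width'],np.round(s['q'],2))
h=cv2.cvtColor(im,cv2.COLOR_BGR2HSV);m=((h[...,0]<6)|(h[...,0]>174))&(h[...,1]>140)&(h[...,2]>60)
k,l,st,ce=cv2.connectedComponentsWithStats(m.astype(np.uint8))
for i in range(1,k):
    if st[i,4]>300: x,y,w,hh=st[i,:4];print(st[i],px2w("wrist",[ce[i],[x,y+hh/2],[x+w,y+hh/2]],.134,C).round(4).tolist())
E
```

```text
2.8333 [0.45268576 0.12054736 0.14272978] [9.82759301e-01 1.84886786e-01 1.01562611e-03 2.58947541e-05] 0.08512973685994565 [ 0.09  0.41 -0.56  2.02  0.3   0.79 -1.85]
[ 460    6   82   59 1777] [[0.6023, 0.0748, 0.134], [0.5885, 0.0967, 0.134], [0.6197, 0.0482, 0.134]]
[ 174  125   70   70 3229] [[0.4805, 0.1927, 0.134], [0.4727, 0.2119, 0.134], [0.4859, 0.1747, 0.134]]
[100 178  18  37 450] [[0.4365, 0.2516, 0.134], [0.4332, 0.2584, 0.134], [0.4386, 0.2442, 0.134]]
[ 275  204   77   81 4089] [[0.4559, 0.1257, 0.134], [0.4475, 0.1449, 0.134], [0.4627, 0.1058, 0.134]]
[ 368  232   63   65 2199] [[0.4617, 0.0797, 0.134], [0.4544, 0.0922, 0.134], [0.4668, 0.0562, 0.134]]
```

View pics/w3.png

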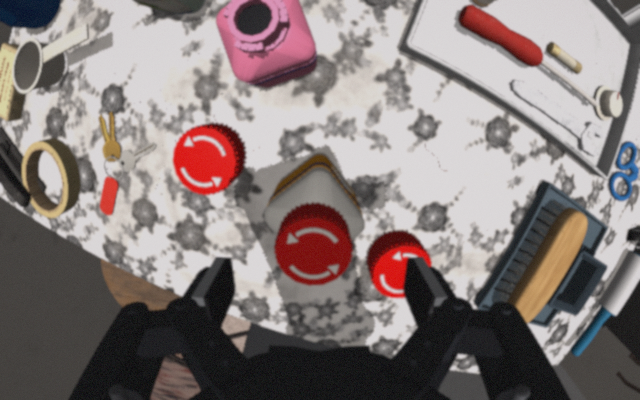

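The cap's top is centred at about (314,246) and the finger mid-line is at x≈322. A shift of -4 mm along tool y centres it, and then I descend and close.

apply_moves --targets '[[[0,-4,0,0,0,0,0],[0,0,21,0,0,0,0],[0,0,20,0,0,0,0],[0,0,0,0,0,0,0.3],[0,0,0,0,0,0,0.4]]]' --squeeze 50

```text
time_s: 3.25
tcp_pos: [0.4502, 0.1247, 0.1012]
tool_rot: [0.983, 0.185, 0.0, 0.0]
ft_force: [-0.0, 0.2, -0.2]
gripper_width: 0.0638
grasp_force: 0.0
```

apply_moves --targets '[[[0,0,0,0,0,0,0.45],[0,0,0,0,0,0,0.5],[0,0,0,0,0,0,0.6],[0,0,0,0,0,0,0.7],[0,0,0,0,0,0,1]]]'

```text
time_s: 3.67
tcp_pos: [0.451, 0.1244, 0.1012]
tool_rot: [0.983, 0.185, 0.001, 0.0]
ft_force: [0.7, -2.8, 6.1]
gripper_width: 0.0432
grasp_force: 50.0
```

apply_moves --targets '[[[0,0,0,0,0,0,1],[0,0,0,0,0,0,1],[0,0,0,0,0,0,1]]]'

```text
time_s: 3.92
tcp_pos: [0.451, 0.1244, 0.1011]
tool_rot: [0.983, 0.185, 0.001, 0.0]
ft_force: [0.2, -2.4, 5.5]
gripper_width: 0.0433
grasp_force: 50.0
```

apply_moves --targets '[[[0,0,-10,0,0,0,1],[0,0,-20,0,0,0,1],[0,0,-25,0,0,0,1],[0,0,-25,0,0,0,1],[0,0,-20,0,0,0,1]]]'

```text
time_s: 4.33
tcp_pos: [0.4496, 0.1247, 0.2017]
tool_rot: [0.983, 0.186, -0.0, -0.0]
ft_force: [0.3, -0.1, -4.9]
gripper_width: 0.0427
grasp_force: 53.9
```

```bash
python3 - <<'E'
from h import *
C=cam("side");im=cv2.cvtColor(capture("side"),cv2.COLOR_RGB2BGR)
s=read_state();print(s['time_s'],s['tcp_pos'],s['tool_rot'],s['ft_force'],s['wrist_torque'],s['gripper_width'])
p=w2px("side",[s['tcp_pos']],C)[0].astype(int);print(p)
a=im[max(0,p[1]-70):p[1]+70,p[0]-70:p[0]+70];w=cv2.cvtColor(capture("wrist"),cv2.COLOR_RGB2BGR)[100:300,180:460]
out=np.zeros((560,800,3),np.uint8);a=cv2.resize(a,(400,400));out[:400,:400]=a;out[:285,400:]=cv2.resize(w,(400,285));cv2.imwrite("pics/lift.png",out)
E
```

```text
4.3833 [0.45112861 0.12552229 0.20485765] [ 9.82627435e-01  1.85574194e-01  2.33686128e-03 -2.85870248e-04] [ 1.82733559  0.75507904 -0.28201063] [ 0.19574053 -0.19581487  0.00390776] 0.04279254060662725
[297 175]
```

View pics/lift.png

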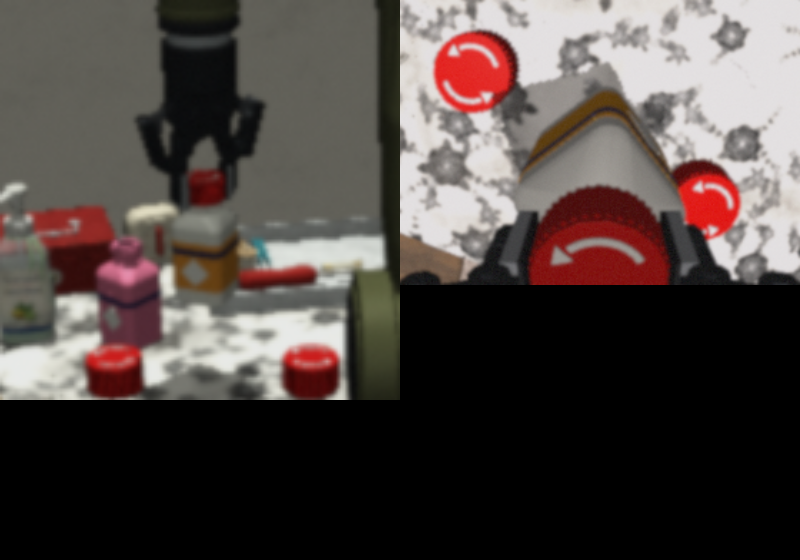

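The lift picture shows the white bottle hanging upright from its cap, clear of the table. Next I turn it 29° anticlockwise and carry it over the socket.

apply_moves --targets '[[[0,0,0,0,0,-0.97,1],[0,0,0,0,0,-0.97,1],[0,0,0,0,0,-0.97,1],[0,0,0,0,0,-0.96,1],[0,0,0,0,0,-0.96,1]]]'

```text
time_s: 4.85
tcp_pos: [0.4491, 0.1242, 0.199]
tool_rot: [0.904, 0.428, -0.001, -0.0]
ft_force: [0.4, -0.1, -4.1]
gripper_width: 0.043
grasp_force: 53.9
```

apply_moves --targets '[[[-8,7,0,0,0,0,1],[-16,15,0,0,0,0,1],[-24,22,0,0,0,0,1],[-24,22,0,0,0,0,1],[-24,22,0,0,0,0,1]]]'

```text
time_s: 5.27
tcp_pos: [0.4555, -0.0077, 0.1994]
tool_rot: [0.906, 0.424, -0.001, -0.0]
ft_force: [0.4, -0.4, -3.8]
gripper_width: 0.0432
grasp_force: 53.9
```

apply_moves --targets '[[[-24,22,0,0,0,0,1],[-24,22,0,0,0,0,1],[-24,22,0,0,0,0,1],[-24,22,0,0,0,0,1],[-24,22,0,0,0,0,1]]]'

```text
time_s: 5.68
tcp_pos: [0.4633, -0.1706, 0.1994]
tool_rot: [0.906, 0.423, -0.001, -0.0]
ft_force: [0.7, -0.1, -3.7]
gripper_width: 0.0429
grasp_force: 53.9
```

apply_moves --targets '[[[-20,19,0,0,0,0,1],[-12,11,0,0,0,0,1],[-6,5,0,0,0,0,1],[0,0,0,0,0,0,1],[0,0,0,0,0,0,1]]]'

```text
time_s: 6.1
tcp_pos: [0.4667, -0.219, 0.1997]
tool_rot: [0.905, 0.425, -0.0, -0.001]
ft_force: [-0.6, 0.9, -4.3]
gripper_width: 0.0426
grasp_force: 53.9
```

```bash
python3 - <<'E'
from h import *
import pickle
C=cam("wrist");im=cv2.cvtColor(capture("wrist"),cv2.COLOR_RGB2BGR);cv2.imwrite("pics/w4.png",im);pickle.dump(C,open("w4.pkl","wb"))
P=[]
for i in range(4): s=read_state();P.append(s['tcp_pos']);capture("top")
P=np.mean(P,0);r=s['tool_rot'];yaw=2*np.arctan2(r[1],r[0]);print(s['time_s'],P,np.degrees(yaw),np.round(s['q'],2),s['ft_force'],s['gripper_width'])
d=np.array([.469,-.2228])-P[:2];print("tool dx,dy mm",1e3*(d@[np.cos(yaw),np.sin(yaw)]),1e3*(d@[np.sin(yaw),-np.cos(yaw)]))
E
```

```text
6.3 [ 0.46729036 -0.21807943  0.20023582] 50.45599412781279 [ 0.84  0.42 -0.65  1.83  0.3   1.   -0.62] [ 1.16009688 -0.44349163 -4.11387544] 0.04256193608791981
tool dx,dy mm -2.5517213902177276 4.323807758497717
```

apply_moves --targets '[[[-2.5,4.3,0,0,0,0,1],[0,0,15,0,0,0,1],[0,0,20,0,0,0,1],[0,0,10,0,0,0,1],[0,0,0,0,0,0,1]]]'

```text
time_s: 6.77
tcp_pos: [0.4677, -0.2241, 0.1533]
tool_rot: [0.905, 0.425, -0.001, -0.002]
ft_force: [-0.8, 0.6, -4.1]
gripper_width: 0.043
grasp_force: 53.9
```

apply_moves --targets '[[[0,0,5,0,0,0,1],[0,0,5,0,0,0,1],[0,0,4,0,0,0,1],[0,0,3,0,0,0,1],[0,0,0,0,0,0,1]]]'

```text
time_s: 7.18
tcp_pos: [0.4697, -0.2241, 0.1386]
tool_rot: [0.905, 0.426, 0.001, 0.0]
ft_force: [-0.9, 0.8, -3.8]
gripper_width: 0.0429
grasp_force: 59.0
```

apply_moves --targets '[[[0,0,6,0,0,0,1],[0,0,6,0,0,0,1],[0,0,6,0,0,0,1],[0,0,4,0,0,0,1],[0,0,0,0,0,0,1]]]'

```text
time_s: 7.6
tcp_pos: [0.4686, -0.2243, 0.1151]
tool_rot: [0.905, 0.425, -0.0, -0.001]
ft_force: [1.0, -0.6, -5.4]
gripper_width: 0.043
grasp_force: 58.9
```

apply_moves --targets '[[[0,0,3,0,0,0,1],[0,0,3,0,0,0,1],[0,0,1,0,0,0,1],[0,0,0,0,0,0,1]]]'

```text
time_s: 7.93
tcp_pos: [0.4692, -0.2247, 0.1098]
tool_rot: [0.905, 0.425, 0.0, 0.0]
ft_force: [-1.2, 2.0, 6.2]
gripper_width: 0.0426
grasp_force: 60.0
```

apply_moves --targets '[[[0,0,1.5,0,0,0,1],[0,0,1.5,0,0,0,1],[0,0,1,0,0,0,1],[0,0,0,0,0,0,1]]]' --squeeze 80

```text
time_s: 8.27
tcp_pos: [0.4693, -0.2248, 0.1063]
tool_rot: [0.905, 0.425, 0.0, 0.001]
ft_force: [-2.9, 1.1, 9.5]
gripper_width: 0.0426
grasp_force: 80.9
```

apply_moves --targets '[[[0,0,1,0,0,0,1],[0,0,0.5,0,0,0,1],[0,0,0,0,0,0,1]]]'

```text
time_s: 8.52
tcp_pos: [0.4694, -0.2248, 0.105]
tool_rot: [0.905, 0.425, 0.0, 0.001]
ft_force: [-3.7, 1.4, 10.6]
gripper_width: 0.0426
grasp_force: 81.0
```

apply_moves --targets '[[[0,0,0.4,0,0,-0.4,1],[0,0,0,0,0,-0.8,1],[0,0,0,0,0,-0.8,1],[0,0,0,0,0,-0.8,1]]]'

```text
time_s: 8.85
tcp_pos: [0.4705, -0.225, 0.105]
tool_rot: [0.832, 0.555, 0.001, 0.002]
ft_force: [-1.3, 0.8, 10.2]
gripper_width: 0.0424
grasp_force: 81.2
```

apply_moves --targets '[[[0,0,0,0,0,-0.8,1],[0,0,0,0,0,-0.8,1],[0,0,0,0,0,-0.8,1],[0,0,0,0,0,-0.8,1]]]'

```text
time_s: 9.18
tcp_pos: [0.4705, -0.2246, 0.105]
tool_rot: [0.728, 0.686, 0.001, 0.002]
ft_force: [-0.5, 2.8, 10.7]
gripper_width: 0.0424
grasp_force: 81.3
```

```bash
python3 - <<'E'
from h import *
s=read_state();r=s['tool_rot'];print(s['time_s'],s['tcp_pos'],np.degrees(2*np.arctan2(r[1],r[0])),s['ft_force'],s['wrist_torque'],s['grasp_force'],np.round(s['q'],2))
E
```

```text
9.1833 [ 0.4705261  -0.22460734  0.10501   ] 86.55891663270566 [-0.46782322  2.79919112 10.69599721] [ 0.4650345   0.26996318 -0.08691749] 81.25237330124946 [ 0.9   0.58 -0.76  1.94  0.54  0.83 -0.22]
```

apply_moves --targets '[[[0,0,0,0,0,-0.8,1],[0,0,0,0,0,-0.8,1],[0,0,0,0,0,-0.8,1]]]'

```text
time_s: 9.43
tcp_pos: [0.4704, -0.2247, 0.105]
tool_rot: [0.636, 0.771, 0.0, 0.002]
ft_force: [-1.4, 2.3, 10.3]
gripper_width: 0.0423
grasp_force: 81.3
```

apply_moves --targets '[[[0,0,0,0,0,-0.8,1],[0,0,0,0,0,-0.8,1],[0,0,0,0,0,-0.8,1],[0,0,0,0,0,0,1]]]'

```text
time_s: 9.77
tcp_pos: [0.4703, -0.2247, 0.1048]
tool_rot: [0.534, 0.845, 0.0, 0.001]
ft_force: [-1.1, 0.8, 12.0]
gripper_width: 0.0424
grasp_force: 81.3
```

```bash
python3 - <<'E'
from h import *
im=cv2.cvtColor(capture("wrist"),cv2.COLOR_RGB2BGR);cv2.imwrite("pics/w5.png",im)
s=read_state();r=s['tool_rot'];print(s['time_s'],s['tcp_pos'],np.degrees(2*np.arctan2(r[1],r[0])),s['ft_force'],s['wrist_torque'],s['grasp_force'],np.round(s['q'],2))
# cap arrows (white on red) orientation relative to tool in w3 (open, above) and w5
E
```

```text
9.8167 [ 0.47026907 -0.22470872  0.10478511] 115.19768085074499 [-1.37991462  1.81727632 10.67175351] [0.29543301 0.40766364 0.05596846] 81.26616549590835 [ 0.98  0.62 -0.9   1.94  0.63  0.89  0.18]
```

apply_moves --targets '[[[0,0,-3,0,0,0,1],[0,0,-3,0,0,0,1],[0,0,-3,0,0,0,1],[0,0,-3,0,0,0,1]]]'

```text
time_s: 10.15
tcp_pos: [0.4692, -0.2249, 0.1159]
tool_rot: [0.536, 0.844, -0.0, 0.0]
ft_force: [-1.0, -0.2, -0.8]
gripper_width: 0.0425
grasp_force: 80.9
```

apply_moves --targets '[[[0,0,-2,0,0,0,1],[0,0,-2,0,0,0,1],[0,0,0,0,0,0,1]]]'

```text
time_s: 10.4
tcp_pos: [0.4691, -0.2247, 0.1196]
tool_rot: [0.536, 0.844, -0.0, 0.0]
ft_force: [0.3, -0.5, -0.5]
gripper_width: 0.0423
grasp_force: 80.9
```

apply_moves --targets '[[[0,0,-10,0,0,0,1],[0,0,-15,0,0,0,1],[0,0,-20,0,0,0,1],[0,0,-20,0,0,0,1],[0,0,-20,0,0,0,1]]]'

```text
time_s: 10.82
tcp_pos: [0.4689, -0.2242, 0.2057]
tool_rot: [0.536, 0.844, 0.0, -0.0]
ft_force: [-0.1, -0.1, -0.1]
gripper_width: 0.0427
grasp_force: 81.0
```

apply_moves --targets '[[[0,0,-10,0,0,0,1],[0,0,-4,0,0,0,1],[0,0,0,0,0,0,1],[0,0,0,0,0,0,1],[0,0,0,0,0,0,1]]]'

```text
time_s: 11.23
tcp_pos: [0.4684, -0.2245, 0.2173]
tool_rot: [0.536, 0.844, -0.0, -0.001]
ft_force: [-0.4, 1.4, -1.8]
gripper_width: 0.0425
grasp_force: 81.0
```

```bash
python3 - <<'E'
from h import *
w=cv2.cvtColor(capture("wrist"),cv2.COLOR_RGB2BGR);t=cv2.cvtColor(capture("side"),cv2.COLOR_RGB2BGR);tp=cv2.cvtColor(capture("top"),cv2.COLOR_RGB2BGR)
s=read_state();print(s['time_s'],s['tcp_pos'],s['tool_rot'],s['ft_force'],s['gripper_width'])
out=np.zeros((600,800,3),np.uint8);out[:300,:480]=cv2.resize(w,(480,300));out[300:,:480]=cv2.resize(t,(480,300));out[:300,500:]=cv2.resize(tp[180:260,360:440],(300,300));out[300:,500:]=cv2.resize(t[110:260,340:490],(300,300))
cv2.imwrite("pics/end.png",out)
E
```

```text
11.3833 [ 0.46866372 -0.22433946  0.21759932] [ 5.36182241e-01  8.44101942e-01  8.25871624e-06 -7.17892310e-04] [ 0.62066025  0.40225427 -0.59213939] 0.042516772343180194
```

View pics/end.png

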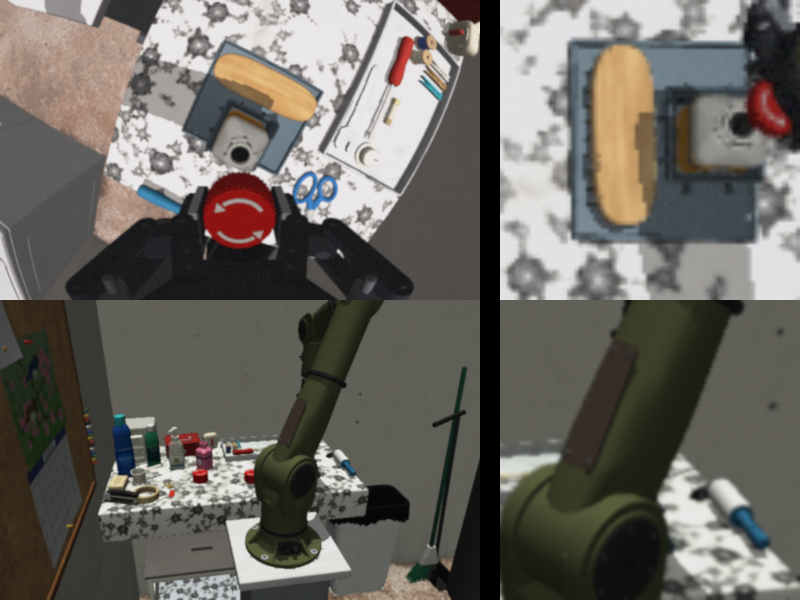

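The final picture shows the open bottle upright in its socket, with its dark mouth visible at (240,153). The brush is in place, and the cap is held level at (240,210).

```bash
python3 -c "
from cell import *
print(sign_off())"
```

```text
the job is handed in; nothing more can be done
None
```

The white bottle stands open and upright in the tray's socket, and the cap is held level about 9.5 cm straight above its mouth; the job was handed in at about 11.4 s of the 48 s allowed, and no verdict came back.

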